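# Latch the clay tub so the clay stays damp

### The job

Seal the deep clay tub: flip the wire loop of its toggle latch up and over so that it lies behind the keeper on the lid's edge, then press the latch lever down until it snaps over and holds the lid tight. The shallow case of glaze tiles has the same kind of latch: leave that one open, just as it is.

Things in the scene. Friction and masses are not known exactly. Their poses are not given: they have to be found in the camera images.
- clay_tub: Deep grey tub with thick white lid, 170 (x) by 180 mm, rim 120 mm high, fixed to the table. Origin: centre of underside, z up; tub x points out of the wall that carries the steel latch, away from the robot; the latch is at mid-wall (tub y = 0). Lid hinged on the opposite rim.
- tub_bar (a point): Middle of the 6 mm crossbar (49 mm long, along tub y) of the latch's wire loop, 59 mm long, swinging freely on a pin on the lever, 22 mm from the lever's own pin. At first it leans outwards above the lever. Pushed towards the tub past upright (crossbar at tub x under about 130 mm) it falls by itself onto the lid behind the keeper's lip; the lever then draws it against the lip.
- tub_lever (a joint): Latch lever (rad), 75 mm long from its pin (pin along tub y at tub x 118, z 112 mm), 30 to 34 wide, 4 to 5 thick. At 0 it points outwards and 28 degrees up; grows when pressed down to its stop at 1.59 (63 degrees down). Starts at 0 to 0.12, stays where left. With the loop hooked it takes up to about 10 N at mid-lever, passes dead centre near 1.3, then snaps shut and holds.
- tub_lid (a joint): Tub lid (rad), 14 mm thick on a springy gasket: 0 fully home, rests open at 0.051 (9 mm at the latch edge), latched about 0.012. On its latch edge a 30 mm wide keeper with an upright lip 6 mm high at tub x 95 to 99 mm, lip top at about z 150 mm when open.
- case_bar (a point): Middle of the crossbar of the wire loop on the other box, to be left alone: the shallow clear case with rows of glaze test tiles, 140 by 180 mm, rim 85 mm high, with the same latch, undone.

How it is judged:
By the outcome, as a careful person would: the job done as asked, in the order asked, and still so for the second after the job is handed in, with the robot touching nothing.
It also fails if it takes over 32 s, if anything falls off the work surface, if the arm or the gripper's body presses on something with over 40 N, if the wrist force passes 120 N, or if a joint passes its speed limit or range.

### The arm

A 6-joint arm with a two-finger parallel gripper is mounted at the origin on the work surface. World frame = base frame: x ahead of the robot, y to its left, z up, the work surface at z = 0. Lengths are in m, angles in rad, forces in N, time in s.
With the tool pointing down it reaches from about 0.4 to 0.825 m from the base axis. Payload 7 kg.
Tool frame: the origin (TCP) lies at the centre of the arm's flange, where the gripper is bolted on; the fingertips stand 178 mm ahead of it and the grasp point (between the pads) lies arm.tcp_to_grasp ahead of it (arm.tcp_to_grasp is the distance from the TCP to the grasp point, in m); z points along the fingers, y is the direction in which the jaws open and shut (so a half turn about z gives the same grasp; the last joint's range is limited). The gripper opens to 88 mm and grips with 3 to 60 N. Pads are 19 mm wide; open, the fingers measure 130 mm over their backs; the gripper's body (78 mm by 193 mm) begins 47 mm behind the grasp point.
Start: joints at [1.587, 0.359, 0.012, 0, -1.224, -0.288], TCP at [0.181, 0.65, 0.405] pointing down, gripper open.
Joint ranges: [-3.07, 3.07], [-1.43, 2.12], [-1.02, 1.25], [-3.03, 1.67], [-3.05, -0], [-3.03, 3.03]. Speed limits (rad/s): [2.39, 2.39, 3.01, 3.14, 3.14, 3.14].

### API

Orientations are given as [roll, pitch, yaw] about the fixed x, y, z axes, in that order (R = Rz(yaw) Ry(pitch) Rx(roll)).
In Python, from station import arm gives the robot as it stands.
- The arm moves only by the tool move_arm, never from a script. Its argument "deltas" is a list of rows, each a list of 6 numbers: the shift along the world's x, y, z in mm, then the turn, a rotation vector about the world's x, y, z in degrees. In form: [[tx, ty, tz, ax, ay, az], ...]. A call has exactly 5 rows; each row shifts and turns the commanded pose from where the row before left it; what a row does not reach is not made up. A row lasts 1/12 s, in which the tool goes at most 41.7 mm and 7.16 degrees, less where a joint would pass 70% of its speed; a pose out of reach is approached as far as the arm can. A call with a gripper value outside its range is refused whole. "claw" is the closure in counts, from 0 (fully open) to 255 (shut), set as the call begins (left out, the last holds). The fingers move at their own pace and stop on an object; "squeeze" is the grip in N (left out, the last holds). Time passes only in rows, so rows that do not move let the fingers close, or fill a call up. It gives the time, the measured TCP pose, the force and the opening at its end, in the units of the state.
- arm.get_state(): the state, without advancing time (a new reading comes with each control period).
- arm.grab_frame(name): name is "side" or "top" or "wrist"; returns the picture (400x640x3 uint8, red, green, blue); there is no depth.
- arm.calibration(name): a dict with "intrinsics" (3x3 intrinsics, pixels), "T" (4x4, takes a point from camera to world coordinates); the wrist camera has in their place "mount" (4x4, takes a point from camera to tool coordinates, whose origin is the TCP and whose axes are the flange's). Camera axes: x right, y up, looking along -z (the intrinsics and any distortion apply to the point x, -y, -z); pixel columns grow to the right and rows downward; lengths in m; the calibration is good to about 2 mm. A picture is of the moment at which its call begins: read the wrist's pose just before it. calibration takes no time and is no camera call.
- arm.job_done(): hands the job in, once; it reports no verdict.
Trained networks look in the newest picture that a camera, given by its name, has taken for a name from the list of things; names that differ only in an ending like _2 or _b are one class to them, and where a whole thing is asked for, a point or a joint stands for the part that bears it (a point fixed in the world has none). Each returns a list of dicts, best first, with "score" (0 to 1); they miss things now and then, are a little off and sometimes report something else, mostly with a low value. They report only what shows in the picture. A call takes as long as a camera call.
- arm.spot_in(thing, camera): "xy" ([column, row] in pixels, amid what is visible of it).
- arm.masks_of(thing, camera): "pixels" (400x640 bool, what is visible of it) and "xy" ([column, row] in pixels, amid what is visible of it).
- arm.spot_point(thing, camera): "xy" ([column, row] in pixels: a listed point, or the origin of a listed thing).
The state is a dict: "t": time; "q": joint angles; "qd": joint speeds; "joint_efforts": joint torques, N m; "eef_pos": TCP position; "ee_rot": TCP orientation; "force": force on the tool from outside, world axes, zero at the start; "moment": the same for the moment, N m; "width": finger opening in m.
Only numpy, scipy, OpenCV 4.12 (cv2) and the standard library are available. Lean on these libraries where they do the work, as an engineer would, in place of code of your own. Each camera call takes 0.05 s, during which the arm holds its last target. There are 200 camera calls.

## Working session

There is one attempt and no reset: what is moved stays moved. The work goes in short steps, Python scripts to look and compute and a tool call to move; the robot and the scene stay as the last step left them, time stands still between calls to the robot, and variables do not carry over. Pictures are saved under pics/ and viewed, about 8 in all and at most 12, crops included, and the job is handed in when it is done.

Besides the shell and the picture viewer there is one more tool, called after "Emit:" as name(argument=value, ...), one argument or row to a line, values as JSON. move_arm: Moves the arm, as the interface text tells. Its arguments: {"type":"object","properties":{"deltas":{"type":"array","items":{"type":"array","items":{"type":"number"}}},"claw":{"type":"number"},"squeeze":{"type":"number"}},"required":["deltas"]}

```bash
mkdir -p pics; ls
cat > h.py <<'E'
from station import arm
import numpy as np, cv2
def snap(n,name):
    im=arm.grab_frame(n); cv2.imwrite(f'pics/{name}.png',im[:,:,::-1]); return im
def cam(n):
    c=arm.calibration(n); return np.array(c['intrinsics']),np.array(c['T']),c
def ray(n,uv):
    K,T,_=cam(n); d=np.linalg.inv(K)@[uv[0],uv[1],1]; d=T[:3,:3]@(d*[1,-1,-1]); return T[:3,3],d/np.linalg.norm(d)
def proj(n,P):
    K,T,_=cam(n); p=(np.linalg.inv(T)@np.r_[P,1])[:3]*[1,-1,-1]; p=K@p; return p[:2]/p[2]
def tri(obs):
    A=np.zeros((3,3));b=np.zeros(3)
    for n,uv in obs:
        o,d=ray(n,uv);M=np.eye(3)-np.outer(d,d);A+=M;b+=M@o
    return np.linalg.solve(A,b)
E
python3 - <<'E'
from h import *
a=snap('top','top0');b=snap('side','side0')
print(arm.calibration('top'),arm.calibration('side'),arm.tcp_to_grasp)
for n in('top','side'):
  for t in('clay_tub','tub_bar','case_bar'):
    print(n,t,[(np.round(d['xy'],1),round(d['score'],2)) for d in arm.spot_point(t,n)])
  for t in('tub_lever','tub_lid'):
    print(n,t,[(np.round(d['xy'],1),round(d['score'],2)) for d in arm.spot_in(t,n)])
s=arm.get_state();print(s)
E
```

```text
pics
{'intrinsics': array([[423.26625073,   0.        , 325.41129729],
       [  0.        , 423.26625073, 199.93656318],
       [  0.        ,   0.        ,   1.        ]]), 'T': array([[ 1.08953301e-02,  9.84824528e-01, -1.73210685e-01,
         2.97766427e-01],
       [-9.99940604e-01,  1.06812964e-02, -2.16776580e-03,
        -1.51479251e-02],
       [-2.84754250e-04,  1.73224016e-01,  9.84882409e-01,
         9.91648382e-01],
       [ 0.00000000e+00,  0.00000000e+00,  0.00000000e+00,
         1.00000000e+00]])} {'intrinsics': array([[380.84384163,   0.        , 319.92407961],
       [  0.        , 380.84384163, 199.16645452],
       [  0.        ,   0.        ,   1.        ]]), 'T': array([[-0.79270923,  0.46148339, -0.39830285,  0.14662526],
       [-0.60935322, -0.61844647,  0.49619816,  0.34972352],
       [-0.01734178,  0.63604799,  0.77145461,  0.7232517 ],
       [ 0.        ,  0.        ,  0.        ,  1.        ]])} 0.1593
top clay_tub [(array([407.4, 214.1]), 0.7)]
top tub_bar [(array([456. , 124.9]), 0.71)]
top case_bar [(array([239.2, 166.1]), 0.53)]
top tub_lever [(a
[... 239 characters left out ...]
110.8]), 0.71)]
side tub_lid [(array([370.7, 150.6]), 0.58)]
{'t': 0.6, 'q': array([ 1.58711496e+00,  3.58551228e-01,  1.19049292e-02, -6.74989737e-06,
       -1.22409080e+00, -2.88096407e-01]), 'qd': array([ 0.0005103 , -0.00207134, -0.00056035,  0.00015705,  0.00121237,
        0.00118512]), 'joint_efforts': array([ 3.89736642e-04, -5.81990719e+01,  2.93178070e+01,  6.99952617e+00,
        1.23700406e-02, -2.75376692e-05]), 'eef_pos': array([0.1812131 , 0.65019111, 0.40469374]), 'ee_rot': array([-3.14153767e+00,  2.29160175e-05, -2.71780065e-01]), 'force': array([-0.65478678,  0.63739807,  0.38735703]), 'moment': array([ 0.01559451, -0.02930673,  0.0136605 ]), 'width': 0.08752578878664978}
```

Run:
```python
from h import *
a=cv2.imread('pics/top0.png');b=cv2.imread('pics/side0.png')
cv2.imwrite('pics/both.png',np.vstack([cv2.resize(a[60:300,180:580],(800,480))]))
cv2.imwrite('pics/sidec.png',cv2.resize(b[50:290,180:500],(800,600)))
bar=tri([('top',(456,124.9)),('side',(332.1,97.4))])
org=tri([('top',(407.4,214.1)),('side',(369.2,191.4))])
cb=tri([('top',(239.2,166.1)),('side',(225.8,248.6))])
print(bar,org,cb,proj('top',bar),proj('side',bar),proj('top',org),proj('side',org))
d=bar-org;print(np.degrees(np.arctan2(d[1],d[0])),np.hypot(*d[:2]))
```

```text
[ 0.60152468 -0.27677478  0.16970603] [ 0.43838696 -0.20789441  0.00047364] [0.51720577 0.1665654  0.13534251] [455.6757681  124.29274789] [332.66814905  97.520334  ] [407.74680647 214.8621692 ] [368.4219702  191.24156912]
-22.89055170485299 0.17708308550582236
```

View pics/both.png

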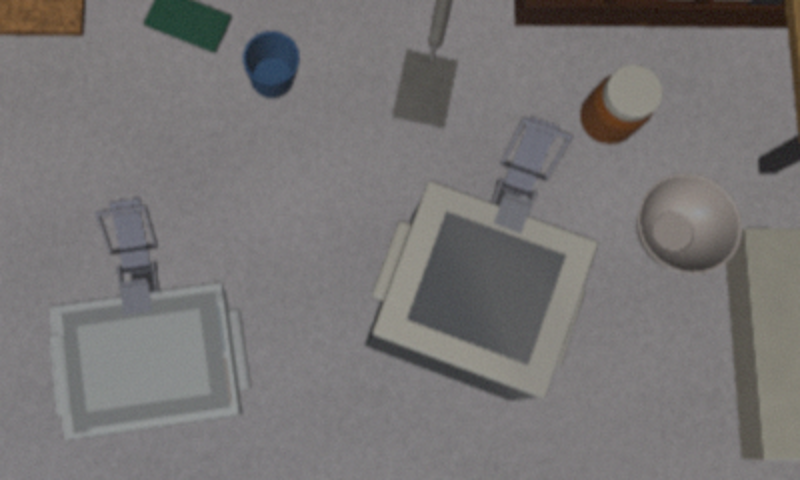

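View pics/sidec.png

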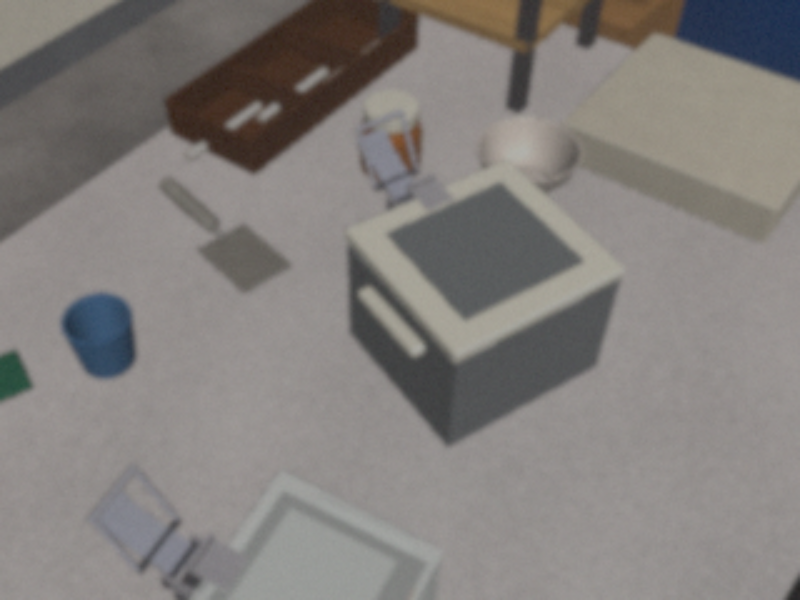

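The top crop shows the tub at right, lid corners about (430,183), (597,240), (545,397) and (370,340). Its loop leans outward, with the bar near (555,125). The case is at left. The side view confirms the loop standing out above the lever. Next I refine the tub yaw.

```bash
cat >> h.py <<'E'
def onplane(n,uv,z):
    o,d=ray(n,uv); return o+d*(z-o[2])/d[2]
E
python3 - <<'E'
from h import *
print(arm.calibration('wrist'))
for n in('top','side'):
  m=arm.masks_of('tub_lid',n)
  m=m[0]['pixels'].astype(np.uint8); c=max(cv2.findContours(m,0,2)[0],key=cv2.contourArea)[:,0]
  P=np.array([onplane(n,p,.139)[:2] for p in c],np.float32)
  print(n,cv2.minAreaRect(P))
# image corners by hand, crop coords -> pixels
for c,z in(((430,183),.143),((597,240),.143),((545,397),.134),((374,335),.134)):
  print(onplane('top',(180+c[0]/2,60+c[1]/2),z))
E
```

```text
{'intrinsics': array([[281.87755107,   0.        , 322.23768668],
       [  0.        , 281.87755107, 198.12258529],
       [  0.        ,   0.        ,   1.        ]]), 'mount': array([[-6.25035812e-04,  9.53624144e-01,  3.00999336e-01,
         8.18231246e-02],
       [ 9.99999129e-01,  2.46022716e-04,  1.29708613e-03,
         4.02950332e-04],
       [ 1.16287998e-03,  3.00999885e-01, -9.53623467e-01,
         1.95810859e-02],
       [ 0.00000000e+00,  0.00000000e+00,  0.00000000e+00,
         1.00000000e+00]])}
top ((0.45076125860214233, -0.21395105123519897), (0.18672877550125122, 0.18993261456489563), 69.39810180664062)
side ((0.4495096206665039, -0.20989030599594116), (0.19310259819030762, 0.2117733210325241), 67.0809097290039)
[ 0.55075061 -0.15672818  0.143     ]
[ 0.4919723 -0.3270333  0.143    ]
[ 0.33195642 -0.26978075  0.134     ]
[ 0.39259647 -0.09846729  0.134     ]
```

Emit:
move_arm(
  deltas=[
    [25, -30, 5, 0, 0, 0],
    [30, -28, 5, 0, 0, 0],
    [30, -28, 5, 0, 0, 0],
    [30, -28, 5, 0, 0, 0],
    [30, -28, 5, 0, 0, 0],
  ],
  claw=255,
)

```text
t: 1.12
eef_pos: [0.3271, 0.5067, 0.4301]
ee_rot: [-3.141, -0.0, -0.271]
force: [0.9, 1.0, -0.4]
width: 0.0599
```

Emit:
move_arm(
  deltas=[
    [20, -35, 0, 0, 0, -1],
    [20, -36, 0, 0, 0, -1],
    [20, -36, 0, 0, 0, -1],
    [20, -36, 0, 0, 0, -1],
    [20, -36, 0, 0, 0, -0.5],
  ],
)

```text
t: 1.53
eef_pos: [0.4267, 0.3272, 0.43]
ee_rot: [-3.141, -0.0, -0.351]
force: [1.3, 0.8, -0.8]
width: 0.0263
```

Emit:
move_arm(
  deltas=[
    [16, -38, 0, 0, 0, 0],
    [16, -38, 0, 0, 0, 0],
    [16, -38, 0, 0, 0, 0],
    [16, -38, 0, 0, 0, 0],
    [16, -38, 0, 0, 0, 0],
  ],
)

```text
t: 1.95
eef_pos: [0.5064, 0.1372, 0.4302]
ee_rot: [-3.141, -0.001, -0.35]
force: [0.9, -0.3, -0.1]
width: 0.0009
```

Emit:
move_arm(
  deltas=[
    [12, -39, 0, 0, 0, 0],
    [12, -39, 0, 0, 0, 0],
    [12, -39, 0, 0, 0, 0],
    [12, -39, 0, 0, 0, 0],
    [12, -39, 0, 0, 0, 0],
  ],
)

```text
t: 2.37
eef_pos: [0.5663, -0.0579, 0.4301]
ee_rot: [-3.141, -0.001, -0.35]
force: [1.1, 1.4, -0.5]
width: 0.0004
```

Emit:
move_arm(
  deltas=[
    [12, -39, 0, 0, 0, 0],
    [12, -39, 0, 0, 0, 0],
    [12, -39, 0, 0, 0, 0],
    [10, -39, 0, 0, 0, 0],
    [8, -35, 0, 0, 0, 0],
  ],
)

```text
t: 2.78
eef_pos: [0.6206, -0.2493, 0.4296]
ee_rot: [3.141, -0.0, -0.351]
force: [0.9, 0.1, 0.9]
width: 0.0007
```

```bash
cat >> h.py <<'E'
from scipy.spatial.transform import Rotation as Ro
_cam=cam
def cam(n):
    if n!='wrist': return _cam(n)
    c=arm.calibration(n); s=arm.get_state(); T=np.eye(4)
    T[:3,:3]=Ro.from_euler('xyz',s['ee_rot']).as_matrix(); T[:3,3]=s['eef_pos']
    return np.array(c['intrinsics']),T@np.array(c['mount']),c
ORG=np.array([.440,-.211]);YAW=np.radians(-20)
def tub(P):
    d=np.asarray(P)[:2]-ORG;c,s=np.cos(YAW),np.sin(YAW)
    return np.round(1e3*np.r_[c*d[0]+s*d[1],-s*d[0]+c*d[1],P[2]],1)
def world(x,y,z):
    c,s=np.cos(YAW),np.sin(YAW);return np.r_[ORG+[c*x-s*y,s*x+c*y],z]
E
python3 - <<'E'
from h import *
w=snap('wrist','w1'); 
for t in('clay_tub','tub_bar'):
  for d in arm.spot_point(t,'wrist'): print(t,d['xy'],d['score'])
b=arm.spot_point('tub_bar','wrist')
for t in('tub_lever',):
  for d in arm.masks_of(t,'wrist'): print(t,d['xy'],d['score'],cv2.minAreaRect(np.argwhere(d['pixels'])[:,::-1].astype(np.float32)))
if b:
  P=onplane('wrist',b[0]['xy'],.167);print(P,tub(P))
  P=tri([('wrist',b[0]['xy']),('top',(456,124.9)),('side',(332.1,97.4))]);print(P,tub(P))
for p in [world(.175,0,.167),world(.118,0,.112),world(.097,-.015,.15),world(.097,.015,.15),world(.085,.09,.143),world(.085,-.09,.143)]:
  u=proj('wrist',p);print(u);cv2.circle(w,tuple(int(v) for v in np.round(u)),3,(255,0,0),1)
cv2.imwrite('pics/w1o.png',w[:,:,::-1])
E
```

```text
tub_bar [353.2, 216.0] 0.95
tub_lever [347.4, 214.6] 0.98 ((353.80352783203125, 211.84588623046875), (55.01674270629883, 52.615760803222656), 22.166345596313477)
[ 0.59877611 -0.26964501  0.167     ] [169.3  -0.8 167. ]
[ 0.60000051 -0.27279679  0.1732604 ] [171.5  -3.3 173.3]
[352.51159336 210.13974091]
[346.27290165 240.07008931]
[362.90811107 274.07344921]
[334.49399791 274.12472748]
[265.5102151  280.24317726]
[430.29509794 279.95286166]
```

View pics/w1o.png

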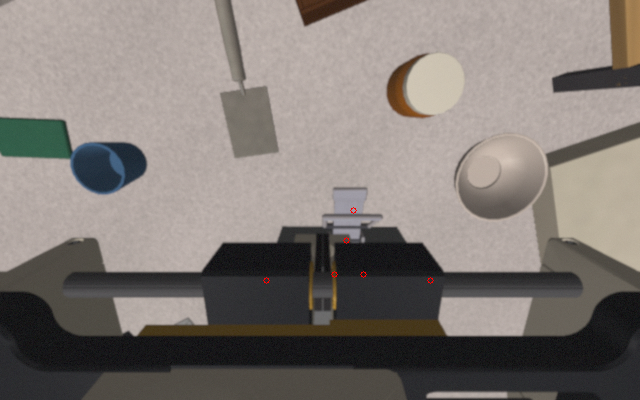

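Run:
```python
from h import *
K,T,c=cam('wrist');M=np.linalg.inv(np.array(c['mount']))
for p in [(0,0,178),(9.5,0,178),(9.5,21,178),(9.5,-21,178),(-9.5,21,178),(9.5,21,150),(9.5,21,112),(39,96,112)]:
  q=(M@np.r_[np.array(p)/1e3,1])[:3]*[1,-1,-1];q=K@q;print(p,q[:2]/q[2])
w=cv2.imread('pics/w1.png');cv2.imwrite('pics/w1c.png',cv2.resize(w[170:350,190:460],(780,520),interpolation=cv2.INTER_CUBIC))
```

```text
(0, 0, 178) [321.96201905 246.82373889]
(9.5, 0, 178) [321.94778471 232.85656301]
(9.5, 21, 178) [356.19854118 232.85384035]
(9.5, -21, 178) [287.70793275 232.8592848 ]
(-9.5, 21, 178) [355.12915574 260.34507335]
(9.5, 21, 150) [362.34044831 255.46261692]
(9.5, 21, 112) [375.44991729 303.71946106]
(39, 96, 112) [589.63948581 234.48505276]
```

View pics/w1c.png

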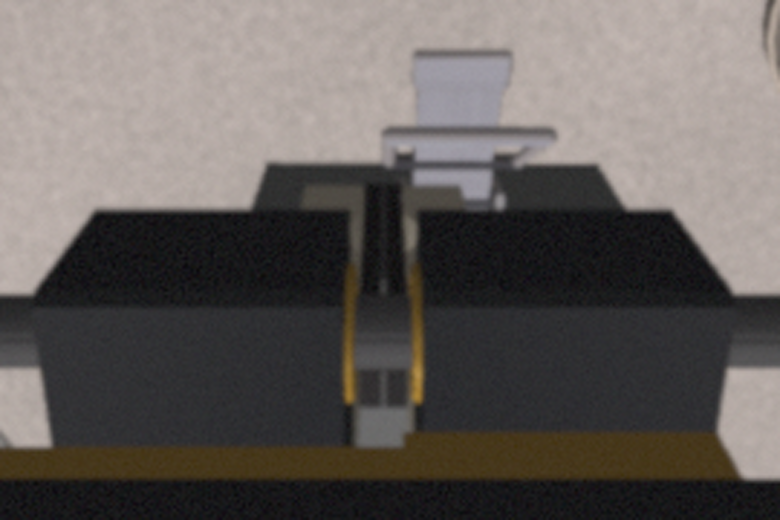

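The picture shows the bar edge-on from (322,217) to (382,216). That puts it at tub y ≈ -1 to -3 mm, x ≈ 171 mm, with the tub yaw consistent. I'll lower the closed fingers outside it.

Emit:
move_arm(
  deltas=[
    [11, -34, 0, 0, 0, 0],
    [0, 0, -30, 0, 0, 0],
    [0, 0, -30, 0, 0, 0],
    [0, 0, -20, 0, 0, 0],
    [0, 0, -10, 0, 0, 0],
  ],
  squeeze=20,
)

```text
t: 3.45
eef_pos: [0.6305, -0.2791, 0.3368]
ee_rot: [-3.141, 0.004, -0.349]
force: [-0.1, 0.7, 0.4]
width: 0.0006
```

Emit:
move_arm(
  deltas=[
    [-8, 3, 0, 0, 0, 0],
    [-8, 3, 0, 0, 0, 0],
    [-8, 2.5, 0, 0, 0, 0],
    [-8, 3, 0, 0, 0, 0],
    [-8, 3, 0, 0, 0, 0],
  ],
)

```text
t: 3.87
eef_pos: [0.5904, -0.2658, 0.3415]
ee_rot: [-3.141, -0.003, -0.35]
force: [-0.0, -0.1, -0.0]
width: 0.0004
```

Run:
```python
from h import *
a=snap('top','top1');b=snap('side','side1');w=snap('wrist','w2')
u=lambda im,r:cv2.resize(im[r[0]:r[1],r[2]:r[3]],(400,300),interpolation=cv2.INTER_CUBIC)
v=np.vstack([np.hstack([u(a,(80,200,380,540)),u(b,(50,170,270,430))]),np.hstack([u(w,(100,340,160,480)),u(w,(180,300,240,400))])])
cv2.imwrite('pics/m1.png',v[:,:,::-1])
for n in('top','side','wrist'):
  print(n,[(np.round(d['xy'],1),round(d['score'],2)) for d in arm.spot_point('tub_bar',n)])
s=arm.get_state();print(s['t'],tub(s['eef_pos']),s['force'])
```

```text
top [(array([451.4, 133.6]), 0.4)]
side [(array([339.1, 103.1]), 0.58)]
wrist []
4.1667 [ 1.612e+02 -3.000e-01  3.400e+02] [0.77343371 0.14327589 0.75963942]
```

View pics/m1.png

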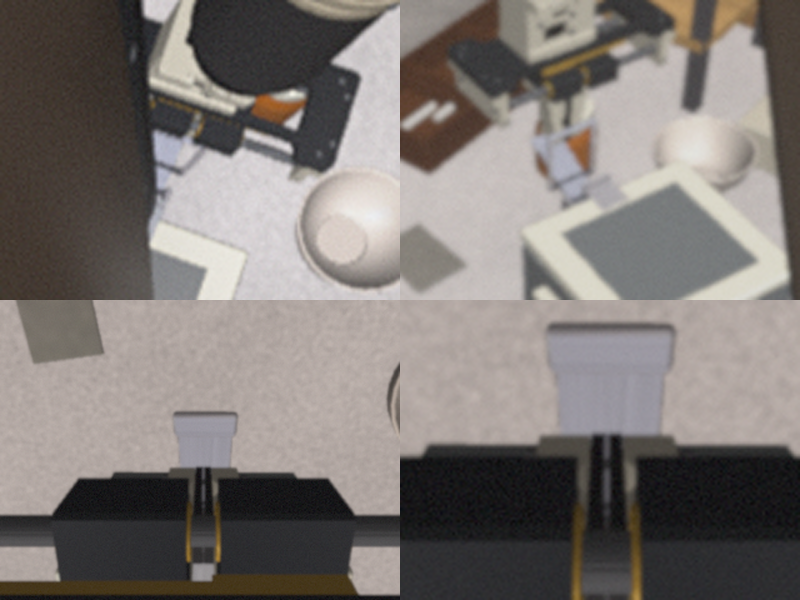

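The bar is hidden behind the fingers in the wrist view, and the side view shows the loop nearly upright, so the push is working and centred. I continue past upright.

Emit:
move_arm(
  deltas=[
    [-7, 2.5, 0, 0, 0, 0],
    [-7, 2.5, 0, 0, 0, 0],
    [-7, 2.5, 0, 0, 0, 0],
    [-7, 2.5, 0, 0, 0, 0],
    [-5, 2, 0, 0, 0, 0],
  ],
)

```text
t: 4.58
eef_pos: [0.5571, -0.254, 0.3397]
ee_rot: [-3.142, 0.0, -0.35]
force: [0.1, -0.6, -0.3]
width: 0.0004
```

Run:
```python
from h import *
b=snap('side','side2')
cv2.imwrite('pics/m2.png',cv2.resize(b[50:200,270:470],(800,600),interpolation=cv2.INTER_CUBIC)[:,:,::-1])
print([(np.round(d['xy'],1),round(d['score'],2)) for d in arm.spot_point('tub_bar','side')])
print('pred fallen',proj('side',world(.083,-.002,.147)),'upright',proj('side',world(.125,-.002,.18)),'lip',proj('side',world(.097,0,.15)))
s=arm.get_state();print(s['t'],tub(s['eef_pos']),s['force'])
```

```text
[(array([354., 126.]), 0.44)]
pred fallen [352.7288524  126.03074521] upright [342.85867092 105.07043188] lip [348.59981002 122.09319234]
4.6833 [ 1.249e+02 -3.000e-01  3.400e+02] [0.62557469 0.8232103  0.21986295]
```

View pics/m2.png

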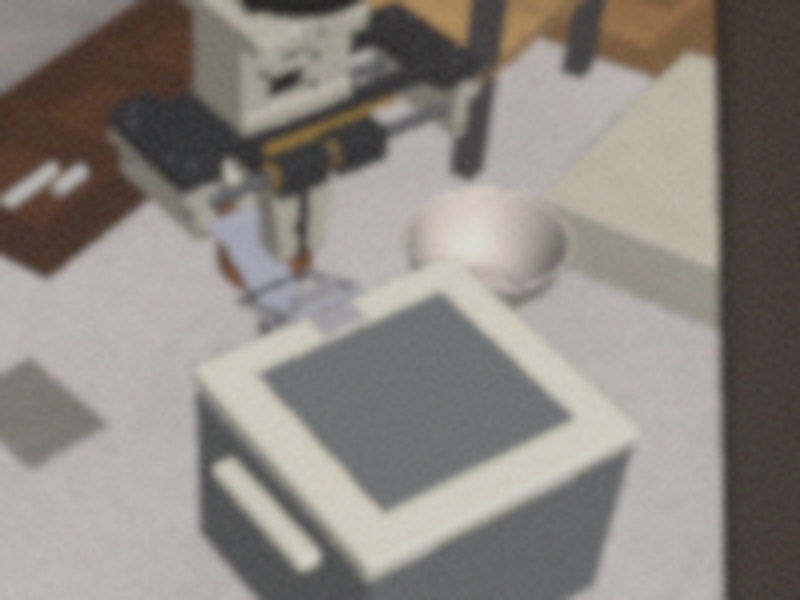

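The loop now lies over the keeper: the bar is detected at (354,126), against a predicted fallen position of (353,126). Next I plan the lever press arc.

```bash
cat > plan.py <<'E'
from h import *
def tcp(a,t,r=55,h=2.5,clr=0):
    a,t=np.radians([a,t]); o=h+clr+9.5*abs(np.sin(a+t))
    E=np.array([118+r*np.cos(a)-o*np.sin(a),112+r*np.sin(a)+o*np.cos(a)])
    P=E+178*np.array([np.sin(t),np.cos(t)]); return world(P[0]/1e3,-.001,P[1]/1e3)
def rows(seq,start):
    p=start;tp=0
    for a,t,c in seq:
        q=tcp(a,t,clr=c);d=(q-p)*1e3;w=(t-tp)*np.array([.342,.94])
        print((a,t,c),np.round(d,1),np.round(w,1));p,tp=q,t
if __name__=='__main__':
    s=[(30,0,20),(30,0,12)]+[(a,t,0) for a,t in zip([24,19,14,9,4,-1,-6,-11,-16,-21,-26,-31,-36,-41,-46,-51,-56,-60,-63,-66],[2,4,6,8,10,12,14,16,18,20,22,24,26,28,30,32,34,35,35,35])]
    rows(s,arm.get_state()['eef_pos'])
E
python3 plan.py
```

```text
(30, 0, 20) [25.2 -9.9  1.1] [0. 0.]
(30, 0, 12) [ 3.8 -1.4 -6.9] [0. 0.]
(24, 2, 0) [ 14.8  -5.4 -15.8] [0.7 1.9]
(19, 4, 0) [ 8.1 -3.  -5. ] [0.7 1.9]
(14, 6, 0) [ 7.7 -2.8 -5.4] [0.7 1.9]
(9, 8, 0) [ 7.2 -2.6 -5.8] [0.7 1.9]
(4, 10, 0) [ 6.7 -2.5 -6.2] [0.7 1.9]
(-1, 12, 0) [ 6.2 -2.3 -6.5] [0.7 1.9]
(-6, 14, 0) [ 5.7 -2.1 -6.7] [0.7 1.9]
(-11, 16, 0) [ 5.2 -1.9 -6.9] [0.7 1.9]
(-16, 18, 0) [ 4.7 -1.7 -7. ] [0.7 1.9]
(-21, 20, 0) [ 4.3 -1.5 -6.8] [0.7 1.9]
(-26, 22, 0) [ 4.1 -1.5 -6.3] [0.7 1.9]
(-31, 24, 0) [ 3.7 -1.3 -6.4] [0.7 1.9]
(-36, 26, 0) [ 3.3 -1.2 -6.4] [0.7 1.9]
(-41, 28, 0) [ 3.  -1.1 -6.4] [0.7 1.9]
(-46, 30, 0) [ 2.6 -0.9 -6.4] [0.7 1.9]
(-51, 32, 0) [ 2.3 -0.8 -6.4] [0.7 1.9]
(-56, 34, 0) [ 1.9 -0.7 -6.4] [0.7 1.9]
(-60, 35, 0) [-0.1  0.  -3.9] [0.3 0.9]
(-63, 35, 0) [-1.9  0.7 -1.5] [0. 0.]
(-66, 35, 0) [-1.9  0.7 -1.4] [0. 0.]
```

Emit:
move_arm(
  deltas=[
    [25, -10, 6, 0, 0, 0],
    [4, -1, -12, 0, 0, 0],
    [15, -5.5, -16, 0.7, 1.9, 0],
    [8, -3, -5, 0.7, 1.9, 0],
    [7.5, -3, -5.5, 0.7, 1.9, 0],
  ],
)

```text
t: 5.1
eef_pos: [0.6184, -0.277, 0.3061]
ee_rot: [-3.141, 0.108, -0.35]
force: [-1.2, 0.7, 1.0]
width: 0.0002
```

Emit:
move_arm(
  deltas=[
    [7, -2.5, -6, 0.7, 1.9, 0],
    [6.5, -2.5, -6, 0.7, 1.9, 0],
    [6, -2.5, -6.5, 0.7, 1.9, 0],
    [5.5, -2, -6.5, 0.7, 1.9, 0],
    [5, -2, -7, 0.7, 1.9, 0],
  ],
)

```text
t: 5.52
eef_pos: [0.6485, -0.2882, 0.275]
ee_rot: [-3.141, 0.284, -0.35]
force: [-1.6, 1.9, 3.2]
width: 0.0007
```

Run:
```python
from plan import *
b=snap('side','side3');a=snap('top','top3');w=snap('wrist','w3')
u=lambda im,r:cv2.resize(im[r[0]:r[1],r[2]:r[3]],(400,300),interpolation=cv2.INTER_CUBIC)
v=np.vstack([np.hstack([u(a,(80,200,380,540)),u(b,(60,150,290,410))]),np.hstack([u(w,(100,340,160,480)),u(w,(180,300,240,400))])])
cv2.imwrite('pics/m3.png',v[:,:,::-1])
print([(np.round(d['xy'],1),round(d['score'],2)) for d in arm.spot_point('tub_bar','side')])
s=arm.get_state();print(s['t'],tub(s['eef_pos']),tub(tcp(-11,16)),s['ee_rot'],s['force'])
```

```text
[]
5.7167 [221.9  -1.5 274.6] [221.7  -1.  275.9] [-3.14093787  0.28173759 -0.35025734] [1.57245642 0.27075641 0.94957878]
```

View pics/m3.png

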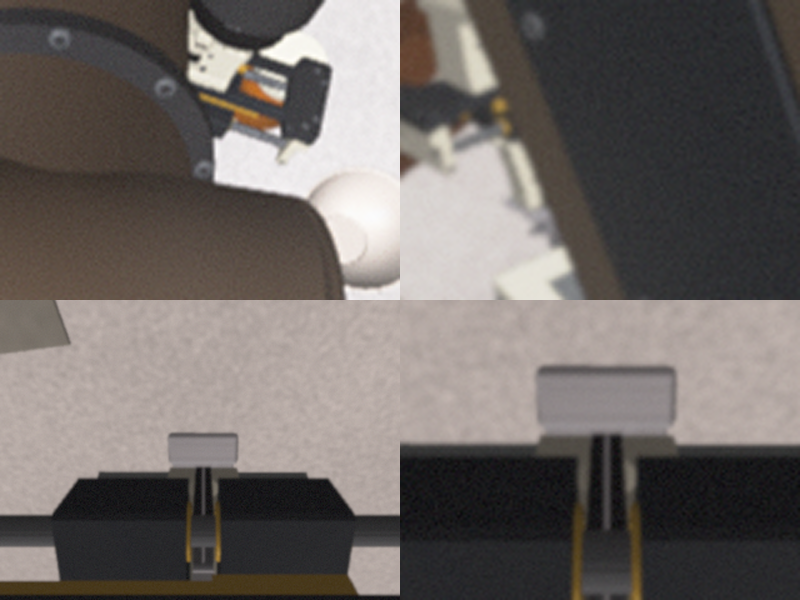

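The wrist view shows the fingers centred on the lever, which is moving with them. The side view is blocked by the arm. I continue the press.

Emit:
move_arm(
  deltas=[
    [5, -1.5, -6, 0.7, 1.9, 0],
    [4, -1.5, -6.5, 0.7, 1.9, 0],
    [4, -1.5, -6.5, 0.7, 1.9, 0],
    [4, -1.5, -6.5, 0.7, 1.9, 0],
    [3, -1, -6.5, 0.7, 1.9, 0],
  ],
)

```text
t: 6.13
eef_pos: [0.6681, -0.2956, 0.2446]
ee_rot: [-3.141, 0.457, -0.35]
force: [2.5, -0.8, 1.6]
width: 0.0005
```

Emit:
move_arm(
  deltas=[
    [3, -1, -6.5, 0.7, 1.9, 0],
    [2.5, -1, -6.5, 0.7, 1.9, 0],
    [2.5, -1, -6.5, 0.7, 1.9, 0],
    [2, -0.5, -6, 0.7, 1.9, 0],
    [0, 0, -4, 0.3, 0.9, 0],
  ],
)

```text
t: 6.55
eef_pos: [0.6779, -0.299, 0.2138]
ee_rot: [-3.141, 0.618, -0.35]
force: [7.6, -0.9, 15.3]
width: 0.0004
```

Run:
```python
from plan import *
w=snap('wrist','w4')
print([(np.round(d['xy'],1),round(d['score'],2)) for d in arm.masks_of('tub_lever','wrist')])
s=arm.get_state();print(s['t'],tub(s['eef_pos']),tub(tcp(-60,35)),s['ee_rot'],s['force'])
```

```text
[(array([320.7, 224.4]), 0.75)]
6.65 [254.   -1.3 214.6] [253.2  -1.  213.4] [-3.14144092  0.61502787 -0.35010154] [ 1.80445287 -0.01338844  3.78732009]
```

Emit:
move_arm(
  deltas=[
    [-2, 0.5, -1.5, 0, 0, 0],
    [-2, 0.5, -1.5, 0, 0, 0],
    [-1, 0.5, -1, 0, 0, 0],
    [0, 0, 0, 0, 0, 0],
    [0, 0, 0, 0, 0, 0],
  ],
)

```text
t: 7.07
eef_pos: [0.6757, -0.2981, 0.2152]
ee_rot: [-3.142, 0.603, -0.349]
force: [14.4, -2.9, 14.6]
width: 0.0004
```

The arm is held about 5 mm short with about 20 N, so the lever is on its stop. I back off and check.

Emit:
move_arm(
  deltas=[
    [15, -5, 8, 0, 0, 0],
    [15, -5, 25, 0, 0, 0],
    [10, -4, 35, -0.7, -1.9, 0],
    [0, 0, 40, -2, -6, 0],
    [0, 0, 40, -2, -6, 0],
  ],
)

```text
t: 7.48
eef_pos: [0.7133, -0.3116, 0.3571]
ee_rot: [-3.134, 0.358, -0.348]
force: [0.7, 0.3, 0.8]
width: 0.0006
```

Emit:
move_arm(
  deltas=[
    [0, 35, 15, -2, -6, 0],
    [0, 40, 5, -2, -6, 0],
    [0, 40, 0, -2, -6, 0],
    [0, 40, 0, 0, 0, 0],
    [0, 40, 0, 0, 0, 0],
  ],
)

```text
t: 7.9
eef_pos: [0.7108, -0.1146, 0.3801]
ee_rot: [-3.124, 0.026, -0.346]
force: [1.2, -0.6, 0.5]
width: 0.0004
```

Emit:
move_arm(
  deltas=[
    [-10, 40, 0, 0, 0, 0],
    [-10, 40, 0, 0, 0, 0],
    [-10, 40, 0, 0, 0, 0],
    [-10, 40, 0, 0, 0, 0],
    [-10, 40, 0, 0, 0, 0],
  ],
)

```text
t: 8.32
eef_pos: [0.6613, 0.0853, 0.3786]
ee_rot: [-3.124, 0.028, -0.345]
force: [-0.1, -0.4, -0.4]
width: 0.0001
```

Run:
```python
from plan import *
b=snap('side','side5');a=snap('top','top5');s0=cv2.imread('pics/side0.png')[:,:,::-1]
u=lambda im,r:cv2.resize(im[r[0]:r[1],r[2]:r[3]],(400,300),interpolation=cv2.INTER_CUBIC)
v=np.vstack([np.hstack([u(a,(80,260,340,580)),u(b,(50,290,180,500))]),np.hstack([u(a,(110,185,390,490)),u(b,(80,170,290,410))])])
cv2.imwrite('pics/m5.png',v[:,:,::-1])
for n in('top','side'):
  for t in('tub_bar','case_bar'):
    print(n,t,[(np.round(d['xy'],1),round(d['score'],2)) for d in arm.spot_point(t,n)])
  print(n,'lever',[(np.round(d['xy'],1),round(d['score'],2)) for d in arm.masks_of('tub_lever',n)])
  e=np.radians(-63);print('pred lever mid',proj(n,world(.118+.045*np.cos(e),0,.112+.045*np.sin(e))),'bar',proj(n,world(.092,-.001,.138)))
s=arm.get_state();print(s['t'],tub(s['eef_pos']),s['force'])
```

```text
top tub_bar [(array([438.1, 161.6]), 0.4)]
top case_bar [(array([239.6, 165.1]), 0.44)]
top lever [(array([431.4, 155.1]), 0.57)]
pred lever mid [434.91277152 152.71507616] bar [436.53193202 164.06257275]
side tub_bar [(array([352.2, 126.9]), 0.65)]
side case_bar [(array([224.8, 249.4]), 0.63)]
side lever []
pred lever mid [337.98895461 137.6329583 ] bar [349.9658203  127.11402645]
8.7167 [109.  351.9 377.8] [ 0.10434641 -0.16176133  0.67273   ]
```

View pics/m5.png

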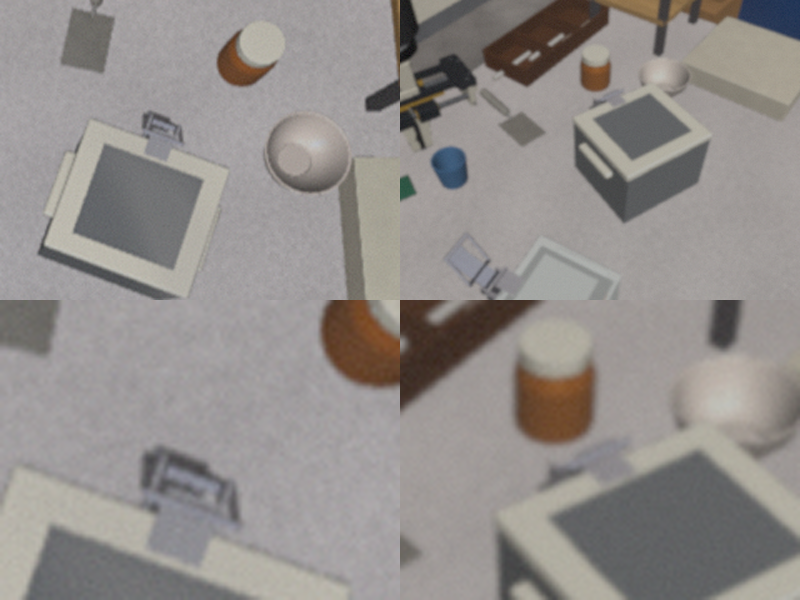

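The lever is down and the case is unchanged. To confirm that the loop is really hooked, I measure the lid drop, open against now, and fetch a wrist close-up.

Run:
```python
from plan import *
g=lambda f:cv2.GaussianBlur(cv2.imread(f'pics/{f}.png',0),(3,3),0)
for n in('side','top'):
  A,B=g(n+'0'),g(n+'5')
  pts=[world(.085,.09,.143),world(.085,-.09,.143),world(.06,.07,.142),world(.06,-.07,.142),world(-.085,.09,.134),world(-.085,-.09,.134)]
  p=np.array([proj(n,q) for q in pts],np.float32).reshape(-1,1,2)
  c=cv2.cornerSubPix(A,p.copy(),(6,6),(-1,-1),(3,50,.01))
  q,st,e=cv2.calcOpticalFlowPyrLK(A,B,c,None,winSize=(15,15),maxLevel=1)
  pr=np.array([proj(n,r-[0,0,dz])-proj(n,r) for r,dz in zip(pts,[.0068,.0068,.0058,.0058,0,0])])
  print(n,'meas',np.round((q-c)[:,0],1).tolist(),st.ravel(),'pred if latched',np.round(pr,1).tolist())
  for x,z in((.097,.143),(.092,.138),(.102,.138)):print(x,z,proj(n,world(x,-.001,z)))
```

```text
side meas [[0.10000000149011612, 2.299999952316284], [-1.5, 2.0], [0.699999988079071, 1.600000023841858], [-0.5, 2.0999999046325684], [-0.10000000149011612, 0.8999999761581421], [-0.5, 0.8999999761581421]] [1 1 1 1 1 1] pred if latched [[0.1, 2.3], [-0.3, 2.3], [-0.0, 1.9], [-0.3, 1.9], [0.0, 0.0], [0.0, 0.0]]
0.097 0.143 [348.82668827 124.29908456]
0.092 0.138 [349.9658203  127.11402645]
0.102 0.138 [347.52052439 124.82550942]
top meas [[-74.80000305175781, -137.3000030517578], [95.69999694824219, -106.80000305175781], [0.699999988079071, 3.299999952316284], [-3.5, 1.399999976158142], [0.10000000149011612, 0.699999988079071], [-0.8999999761581421, 0.699999988079071]] [1 1 1 1 1 1] pred if latched [[-0.5, 0.9], [-1.2, 0.7], [-0.5, 0.7], [-0.9, 0.6], [0.0, 0.0], [0.0, 0.0]]
0.097 0.143 [437.90460828 161.24765222]
0.092 0.138 [436.53193202 164.06257275]
0.102 0.138 [438.01914952 159.70204674]
```

Emit:
move_arm(
  deltas=[
    [0, -35, 0, 0, 0, 0],
    [0, -40, 0, 0, 0, 0],
    [0, -40, 0, 0, 0, 0],
    [0, -40, 0, 0, 0, 0],
    [0, 0, 0, 0, 0, 0],
  ],
)

```text
t: 9.13
eef_pos: [0.6621, -0.0786, 0.3775]
ee_rot: [-3.127, 0.03, -0.352]
force: [0.6, 1.2, 0.0]
width: 0.0005
```

Run:
```python
from plan import *
w=snap('wrist','w6');b=snap('side','side6')
us=[]
for x,y,z in((.097,-.015,.143),(.097,.015,.143),(.092,-.001,.138),(.102,-.001,.138),(.085,.09,.136),(.085,-.09,.136)):
  u=proj('wrist',world(x,y,z));us.append(u);print((x,y,z),np.round(u,1))
print([(np.round(d['xy'],1),round(d['score'],2)) for d in arm.spot_point('tub_bar','wrist')])
c=np.round(us[2]).astype(int);x0=np.clip(c[0]-65,0,510);y0=np.clip(c[1]-45,0,310)
print(x0,y0)
cv2.imwrite('pics/m6.png',np.hstack([cv2.resize(w[y0:y0+90,x0:x0+130],(400,277),interpolation=cv2.INTER_CUBIC),cv2.resize(w,(400,277))])[:,:,::-1])
```

```text
(0.097, -0.015, 0.143) [578.7 277.6]
(0.097, 0.015, 0.143) [543.7 277.3]
(0.092, -0.001, 0.138) [556.4 278.9]
(0.102, -0.001, 0.138) [559.5 269.2]
(0.085, 0.09, 0.136) [451.6 283.3]
(0.085, -0.09, 0.136) [652.6 284.9]
[]
491 234
```

View pics/m6.png

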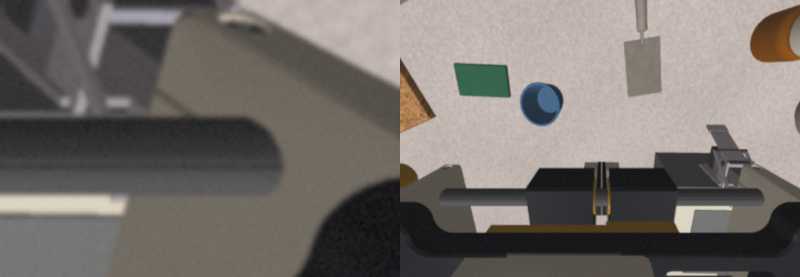

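The lid dropped by about 2 px in the side view, roughly as predicted for latched. The keeper is hidden by the gripper rod, so I take a better viewpoint above the lid.

Emit:
move_arm(
  deltas=[
    [-20, -24, 10, 0, 0, 0],
    [-24, -28, 10, 0, 0, 0],
    [-24, -28, 0, 0, 0, 0],
    [-24, -28, 0, 0, 0, 0],
    [-24, -28, 0, 0, 0, 0],
  ],
)

```text
t: 9.7
eef_pos: [0.5458, -0.2075, 0.398]
ee_rot: [-3.125, 0.029, -0.344]
force: [0.8, -0.8, -0.3]
width: 0.0008
```

Emit:
move_arm(
  deltas=[
    [-20, -24, 0, 0, 0, 0],
    [0, 0, 0, 0, 0, 0],
    [0, 0, 0, 0, 0, 0],
    [0, 0, 0, 0, 0, 0],
    [0, 0, 0, 0, 0, 0],
  ],
)

```text
t: 10.12
eef_pos: [0.5275, -0.2304, 0.3976]
ee_rot: [-3.125, 0.03, -0.344]
force: [0.3, -0.3, -0.1]
width: 0.0005
```

Run:
```python
from plan import *
w=snap('wrist','w7')
for x,y,z in((.097,-.015,.143),(.097,.015,.143),(.092,-.001,.138),(.102,-.001,.138),(.083,0,.146)):
  print((x,y,z),np.round(proj('wrist',world(x,y,z)),1))
for t in('tub_bar',):print([(np.round(d['xy'],1),round(d['score'],2)) for d in arm.spot_point(t,'wrist')])
print([(np.round(d['xy'],1),round(d['score'],2)) for d in arm.masks_of('tub_lever','wrist')])
c=np.round(proj('wrist',world(.1,0,.14))).astype(int);print(c)
x0=np.clip(c[0]-70,0,500);y0=np.clip(c[1]-60,0,295);print(x0,y0)
cv2.imwrite('pics/m7.png',cv2.resize(w[y0:y0+105,x0:x0+140],(800,600),interpolation=cv2.INTER_CUBIC)[:,:,::-1])
```

```text
(0.097, -0.015, 0.143) [357.9 189.6]
(0.097, 0.015, 0.143) [323.2 189.2]
(0.092, -0.001, 0.138) [341.3 193.1]
(0.102, -0.001, 0.138) [341.6 182.2]
(0.083, 0, 0.146) [340.3 205.8]
[(array([345.9, 190.1]), 0.7)]
[(array([340.8, 143.8]), 0.78)]
[340 185]
270 125
```

View pics/m7.png

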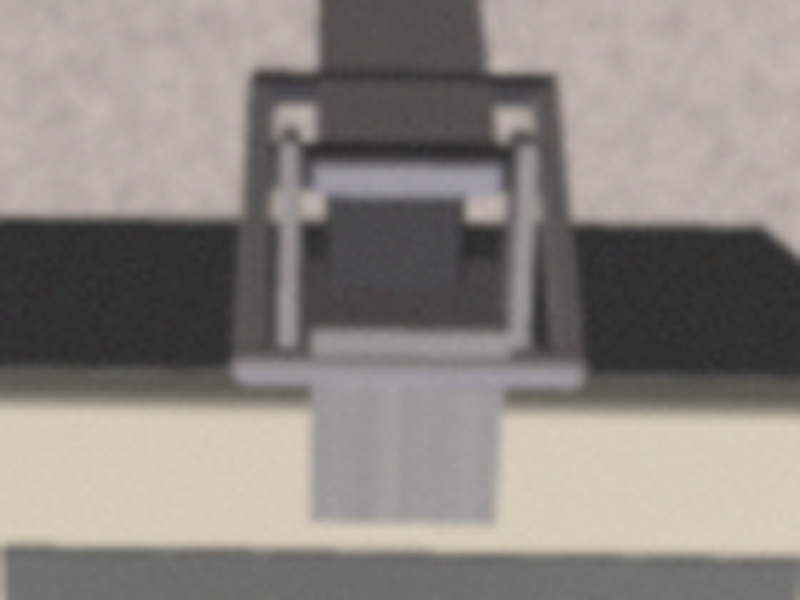

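The crossbar (rows ~360–385) lies tub-side of the keeper lip (row ~340), so it is hooked. As a last check I compare the lever tip angle with its stop.

Run:
```python
from plan import *
w=snap('wrist','w8')
m=arm.masks_of('tub_lever','wrist')[0]['pixels'];r=np.argwhere(m);print('rows',r[:,0].min(),r[:,0].max(),'cols',r[:,1].min(),r[:,1].max())
for a in(-35,-46,-55,-60,-63,-66):
  e=np.radians(a);print(a,proj('wrist',world(.118+.075*np.cos(e)+.002*-np.sin(e),0,.112+.075*np.sin(e)+.002*np.cos(e))).round(1))
g=w[95:150,340].astype(int).mean(1);print(g.round().tolist())
```

```text
rows 110 193 cols 310 371
-35 [339.   88.4]
-46 [338.4  97.9]
-55 [338.  106.6]
-60 [337.7 111.7]
-63 [337.6 114.8]
-66 [337.5 117.9]
[165.0, 166.0, 171.0, 172.0, 176.0, 174.0, 175.0, 174.0, 176.0, 175.0, 176.0, 176.0, 174.0, 172.0, 165.0, 145.0, 110.0, 86.0, 83.0, 83.0, 85.0, 93.0, 96.0, 86.0, 80.0, 83.0, 81.0, 83.0, 85.0, 81.0, 81.0, 82.0, 82.0, 82.0, 82.0, 83.0, 83.0, 82.0, 82.0, 83.0, 81.0, 76.0, 66.0, 66.0, 74.0, 81.0, 80.0, 81.0, 81.0, 79.0, 79.0, 81.0, 82.0, 78.0, 68.0]
```

The lever tip edge is at row 110.5. The keeper shows about a 4–5 px bias upward, so corrected this gives ≈ -60 to -63°, well past dead centre (-46°). The arm is clear, so I hand in.

```bash
python3 -c "
from station import arm
s=arm.get_state();print(s['t'],s['force'],s['eef_pos']);print(arm.job_done())"
```

```text
10.3667 [-0.29231543 -0.06099978  0.27976543] [ 0.52724768 -0.23066768  0.39741391]
the job is handed in; nothing more can be done
None
```

The clay tub is latched, and I handed the job in at about 10.4 s of the 32 s allowed. With the closed fingers I pushed the wire loop over the keeper, then pressed the lever along its arc until it hit its stop, with about 20 N on the tool. The shallow case was never touched.

Last checks:
- **Loop:** the wrist close-up shows the crossbar on the tub side of the keeper's lip.
- **Lever:** its tip reads as about 59° down. It comes to about 63° down, its stop, once corrected for a 4–5 px bias seen at the keeper. Either way it is well past dead centre, which is about 46° down.
- **Lid:** in the side view its latch edge dropped 2.0–2.3 px, against 2.3 px predicted for latched. The hinge edge, which should not move, also read 0.9 px, so this only roughly supports latched. The same check in the top view failed at the latch-edge corners and told me nothing about the drop.
- **Case:** its bar was still within about 1 px of where it started.
- **Arm:** at hand-in it hung about 75 mm above the lid, with about 0.4 N on the tool, touching nothing.

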